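# Clear the leak-test fixture, close its slide and lock it with the pin

## Robot

A 6-joint arm with a two-finger parallel gripper is mounted at the origin on the work surface. World frame = base frame: x ahead of the robot, y to its left, z up, the work surface at z = 0. Lengths are in m, angles in rad, forces in N, time in s.
With the tool pointing down it reaches from about 0.3 to 0.875 m from the base axis. Payload 6.4 kg.
Tool frame: the origin (TCP) lies midway between the tips of the shut fingers; the grasp point (between the pads) lies 19 mm behind it; z points along the fingers, y is the line along which they close (so a half turn about z gives the same grasp; the last joint's range is limited). The gripper opens to 85 mm and grips with 20 to 120 N. Pads are 22 mm wide; open, the fingers measure 114 mm over their backs; the gripper's body (76 mm by 85 mm) begins 54 mm behind the grasp point. The pads swing forward as they close: fully open they stand 13 mm farther back than shut.
Start: joints at [0.945, 0.181, 1.607, -0, 1.354, -0.206], TCP at [0.234, 0.525, 0.231] pointing down, gripper open.
Joint ranges: [-2.99, 2.99], [-0.89, 2.07], [0.3, 2.58], [-1.14, 4.28], [0, 2.63], [-3.12, 3.12]. Speed limits (rad/s): [2.57, 2.57, 3.01, 3.14, 3.14, 3.14].

## Interface

Orientations are given as a unit quaternion [w, x, y, z].
In Python, from bench import get_obs, camera, hand_in gives the robot as it stands.
- The arm moves only by the tool carry_out, never from a script. Its argument "plan" is a list that holds one entry, the list of rows, each a list of 7 numbers: the shift along the world's x, y, z in m, then the turn, a rotation vector about the world's x, y, z in rad, then the opening, from 0 (shut) to 1 (fully open). In form: [[[x, y, z, rx, ry, rz, hand], ...]]. A call has exactly 5 rows; each row is the pose to reach, as a shift and turn from the pose commanded when the call began; what a row does not reach only later rows make up. A row lasts 1/12 s, in which the tool goes at most 41.7 mm and 7.16 degrees, less where a joint would pass 70% of its speed; a pose out of reach is approached as far as the arm can. A call with a gripper value outside its range is refused whole. The fingers move at their own pace and stop on an object; the grip force is fixed at half the most. Time passes only in rows, so rows that repeat a pose let the fingers close, or fill a call up. It gives the time, the measured TCP pose, the force, the opening and the grip force at its end, in the units of the state.
- get_obs(): the state, without advancing time (a new reading comes with each control period).
- camera(name): name is "side" or "top" or "wrist"; returns a dict with "pixels" (384x512x3 uint8, red, green, blue), "z_map" (384x512 float32, m along the optical axis (not along the pixel's ray), 0 where there is no reading), "camera_matrix" (3x3 intrinsics, pixels), "cam_to_world" (4x4, takes a point from camera to world coordinates). Camera axes: x right, y up, looking along -z (the intrinsics and any distortion apply to the point x, -y, -z); pixel columns grow to the right and rows downward; lengths in m; the calibration is good to about 2 mm. A picture is of the moment at which its call begins.
- hand_in(): hands the job in; it is judged then, once.
The state is a dict: "time_s": time; "q": joint angles; "dq": joint speeds; "joint_efforts": joint torques, N m; "eef_pos": TCP position; "eef_rot": TCP orientation; "wrist_force": force on the tool from outside, world axes, zero at the start; "torque": the same for the moment, N m; "opening": opening from 0.0 (shut) to 1.0 (fully open); "grasp_force": force on a finger pad.
Only numpy, scipy, OpenCV 4.12 (cv2) and the standard library are available. Lean on these libraries where they do the work, as an engineer would, in place of code of your own. Each camera call takes 0.05 s, during which the arm holds its last target. There are 200 camera calls.

## Task

A white moulding was left in the nest of the sloped leak-test fixture, in the way of its slide. Take it out and stand it upright in the small low blue bin, setting it down rather than dropping it; then push the slide, the steel bar with the red handle, fully home under the yellow plate, and lock it with the orange-headed pin, pushed fully in through the plate and the slide until its collar sits on the plate. Leave the pin there and leave the other things on the table alone.

Things in the scene. Friction and masses are not known exactly. Their poses are not given: they have to be found in the camera images.
- fixture: Leak-test fixture, fixed. Base 130 (x) x 300 (y) x 10 mm; on it a grey bed, 120 x 300 mm, falling away from the robot at 30 degrees; bed top 100 mm above the origin at mid. Origin: centre of the base's underside; x horizontal, to the low side, away from the robot, y along the slide, z up. Yellow plate at the +y end, slide at -y, between two rails 11 mm high, 56 mm apart inside.
- nest (a point): Middle of the black nest pad, on the bed's top surface. Axes of this point, fork_top and slide_handle: x down the slope (30 degrees below horizontal, away from the robot), y the slide's closing direction (horizontal), z square out of the bed (leaning 30 degrees from vertical, to the side away from the robot).
- fork_top (a point): On the top face of the yellow plate (86 mm in x, 44 in y, 12 thick; top 24.5 mm above the bed), at mid adjustment. The plate is clamped up to 5 mm up or down the slope from here: its 11.5 mm hole (1 mm chamfer, axis z) lies at y = 0 and an unknown x from -5 to +5 mm. Find it by touch or sight: beside the hole the pin's foot stops on the face, at the hole it drops in.
- slide (a joint): Steel slide: 0 open, 0.150 m at its hard stop (home), growing towards +y of fork_top. Starts 0 to 0.018. About 3 N friction, no spring, stays where left. 50 mm wide, 10 thick, top 11 mm above the bed, tip 20 mm ahead of its slot. Slots in slide and bed (25 mm up the slope, 12 to 13 mm along y) come under the hole only when it is home. A moulding in the nest blocks it.
- slide_handle (a point): Centre of the top of the red handle that stands square out of the slide: 24 mm in x, 16 mm in y, its top 47 mm above the bed and 36 mm above the slide. Moves with the slide. Axes as for nest. When the slide is home it is 75 mm on the -y side of fork_top.
- moulding: White plastic moulding in the nest (the obstacle), loose, 80 to 170 g: a block 50 mm (its x, down the slope) by 36 mm (its y, along the slide) by 60 mm high, a neck 22 mm across (ring 27 mm) on top, 16 mm high, and a 10 mm long nozzle on its +x side. Origin: centre of its underside; z towards the neck. In the nest it leans with the bed.
- bin: Small low blue bin, fixed, 140 (x) by 170 (y) mm outside, 45 mm high, walls and floor 5 mm. Origin: centre of its underside. Empty at the start. It is either left or right of the fixture, the pin holder on the other side.
- holder: Black block 60 x 60 x 50 mm high, fixed, with a 13 mm hole down through its middle in which the pin stands upright. Origin: centre of its underside.
- pin: Lock pin, loose, 60 g, upright in its holder. Origin: end of its foot; z along the pin to the head. Shaft 10 mm across, foot tapered over 4 mm to 6 mm, 42 mm long up to the collar; collar 18 mm across, 4 thick; above it an orange head 24 mm (its x) by 14 mm (its y) by 30 mm tall; 76 mm in all. In the holder the collar rests on the block, foot 8 mm above the table.
- pin_shoulder (a point): Centre of the underside of the pin's collar, 42 mm above its foot. Fully in, it lies on the yellow plate's top face.
- canister: Bystander: steel can 56 mm across, 65 mm tall. Origin: centre of the underside.
- screwdriver: Bystander: green-handled screwdriver 170 mm long, lying on the table. Origin: underneath it.
- sample: Bystander: yellow sample moulding, the same shape as the white one, standing on the table. Origin: centre of the underside.
- wrench: Bystander: steel wrench 150 mm long, lying. Origin: underneath it.
- cup: Bystander: blue cup 70 mm across, 80 mm tall. Origin: centre of the underside.
- jar: Bystander: jar 52 mm across, 70 mm tall. Origin: centre of the underside.

How it is judged:
On the way, in this order (a step that is already met when the one before it is completed fails the run):
1. the white moulding stands upright in the blue bin, released (x of moulding in the frame of bin between -0.055 and 0.055 m and y of moulding in the frame of bin between -0.07 and 0.07 m and z of moulding in the frame of bin below 0.012 m and angle between moulding's own z axis and vertical below 0.2 rad and linear speed of moulding below 0.03 m/s and contact force between the fingers and moulding below 0.1 N), for 0.2 s.
2. the slide is pushed fully home (value of joint slide above 0.147 m), for 0.2 s.
At the end, for the whole second after the job is handed in: The white moulding stands released on the blue bin's floor, within 0.2 rad of upright; the slide is within 3 mm of its stop; the pin is through plate and slide, its collar within 4 mm of the plate's top face and within 9 mm (x) and 3 mm (y) of fork_top, axis within 0.12 rad of the hole's; at rest (all of step 1 and value of joint slide above 0.147 m and x of pin_shoulder in the frame of fork_top between -0.009 and 0.009 m and y of pin_shoulder in the frame of fork_top between -0.003 and 0.003 m and z of pin_shoulder in the frame of fork_top between -0.004 and 0.004 m and angle between the z axis of pin and the z axis of fork_top, either way round below 0.12 rad and linear speed of pin below 0.03 m/s); the robot touches nothing.
It fails at once if the white moulding is dropped (moves faster than 0.7 m/s while not held) (linear speed of moulding above 0.7 m/s and contact force between the fingers and moulding below 0.1 N).
It fails at once if another thing on the table is moved by more than 30 mm (distance of any of canister, screwdriver, sample, wrench, cup, jar from where it was at the start of the episode above 0.03 m).
It also fails if it takes over 67 s, if anything falls off the work surface, if the arm or the gripper's body presses on something with over 40 N, if the wrist force passes 120 N, or if a joint passes its speed limit or range.

## Working session

There is one attempt and no reset: what is moved stays moved. The work goes in short steps, Python scripts to look and compute and a tool call to move; the robot and the scene stay as the last step left them, time stands still between calls to the robot, and variables do not carry over. Pictures are saved under pics/ and viewed, at most 10 in all, crops included, and the job is handed in when it is done.

Besides the shell and the picture viewer there is one more tool, called after "Call:" as name(argument=value, ...), one argument or row to a line, values as JSON. carry_out: Moves the arm, as the interface text tells. Its arguments: {"type":"object","properties":{"plan":{"type":"array","items":{"type":"array","items":{"type":"array","items":{"type":"number"}}}}},"required":["plan"]}

```bash
ls; mkdir -p pics; cat > h.py <<'E'
import numpy as np,cv2
from bench import get_obs,camera,hand_in
def cap(n):
    c=camera(n); np.savez(f'{n}.npz',**c); return c
def pts(c):
    z=c['z_map'];K=c['camera_matrix'];h,w=z.shape
    u,v=np.meshgrid(np.arange(w),np.arange(h))
    x=(u-K[0,2])/K[0,0]*z;y=(v-K[1,2])/K[1,1]*z
    P=np.stack([x,-y,-z,np.ones_like(z)],-1)@c['cam_to_world'].T
    P=P[...,:3];P[z==0]=np.nan
    return P
E
python3 - <<'E'
from h import *
o=get_obs();print(o)
ims=[]
for n in('top','side','wrist'):
    c=cap(n);print(n,[k for k in c],c['camera_matrix'].tolist(),c['cam_to_world'].round(3).tolist())
    cv2.imwrite(f'pics/{n}0.png',cv2.resize(c['pixels'][...,::-1],(800,600)))
E
```

```text
pics
{'time_s': 0.0, 'q': array([ 9.44707113e-01,  1.81541682e-01,  1.60800442e+00, -1.98398582e-05,
        1.35376893e+00, -2.06274514e-01]), 'dq': array([ 3.95260036e-04,  1.49145071e-03,  1.92801822e-03, -1.34782764e-04,
       -4.49410625e-04,  8.19382775e-05]), 'joint_efforts': array([-1.08690856e-03, -4.44851911e+01, -3.51337516e+01, -2.51843312e-04,
        8.97186517e-03, -3.22292840e-05]), 'eef_pos': array([0.23401664, 0.52463106, 0.23038551]), 'eef_rot': array([-3.39295237e-04,  2.08367110e-01,  9.78050308e-01, -7.91592629e-04]), 'wrist_force': array([-0.11904401,  0.39521272,  0.21857434]), 'torque': array([-0.03692434, -0.0126567 , -0.07059778]), 'grasp_force': 0.0, 'opening': 0.9979114940990751}
top ['pixels', 'z_map', 'camera_matrix', 'cam_to_world'] [[483.93551591709775, 0.0, 247.96356335942528], [0.0, 483.93551591709775, 194.83088208807803], [0.0, 0.0, 1.0]] [[0.014, 0.986, -0.168, 0.363], [-1.0, 0.013, -0.012, -0.005], [-0.01, 0.169, 0.986, 1.242], [0.0, 0.0, 0.0, 1.0]]
side ['pixels', 'z_map', 'camera_matrix', 'cam_to_world'] [[401.2386072309466, 0.0, 249.059316671327], [0.0, 401.2386072309466, 191.28487778368225], [0.0, 0.0, 1.0]] [[0.887, 0.33, -0.324, 0.251], [-0.462, 0.611, -0.643, -0.669], [-0.015, 0.72, 0.694, 0.809], [0.0, 0.0, 0.0, 1.0]]
wrist ['pixels', 'z_map', 'camera_matrix', 'cam_to_world'] [[286.2790815827493, 0.0, 257.95089425241133], [0.0, 286.2790815827493, 188.06150309227007], [0.0, 0.0, 1.0]] [[0.408, -0.87, -0.275, 0.162], [0.913, 0.389, 0.124, 0.556], [-0.001, -0.302, 0.953, 0.373], [0.0, 0.0, 0.0, 1.0]]
```

View pics/top0.png

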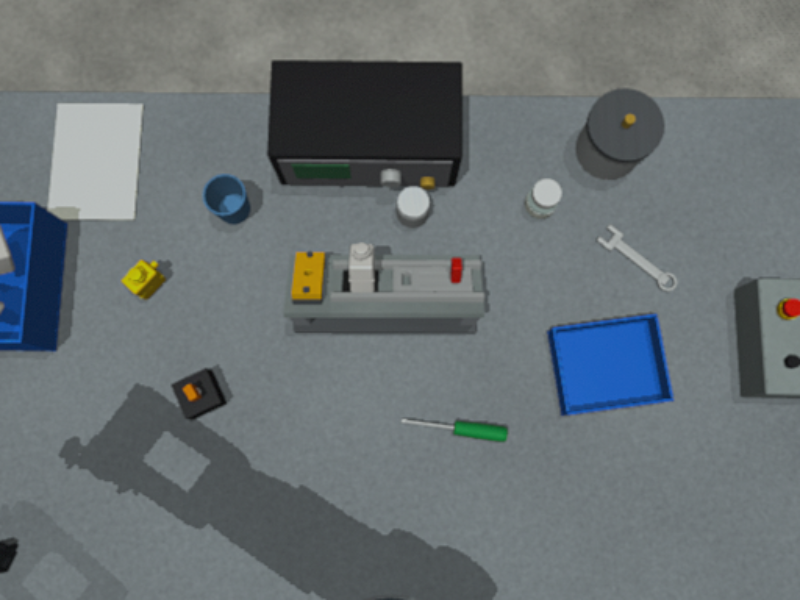

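View pics/side0.png

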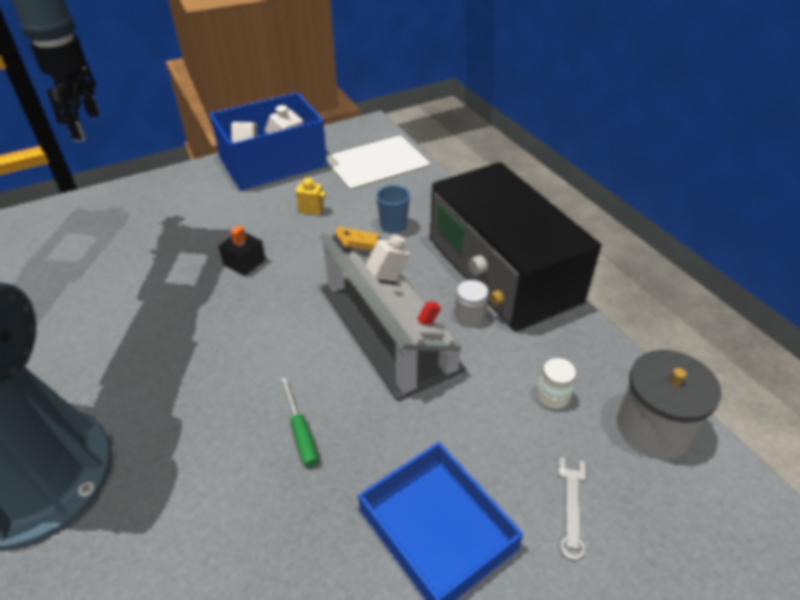

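The top view shows the fixture mid-picture: plate (308,276), white moulding (361,265), red handle (456,270). The pin holder is at (198,393), the bin at (612,364), and the canister (413,205) sits close to the fixture's low side. The side view agrees with this.

```bash
cat > seg.py <<'E'
from h import *
def report(n):
    c=dict(np.load(f'{n}.npz'));P=pts(c)
    hsv=cv2.cvtColor(c['pixels'],cv2.COLOR_RGB2HSV);H,S,V=[hsv[...,i].astype(int) for i in range(3)]
    M=dict(yellow=(H>17)&(H<32)&(S>150)&(V>80),red=((H<5)|(H>174))&(S>150)&(V>80),orange=(H>=5)&(H<17)&(S>150)&(V>80),blue=(H>100)&(H<120)&(S>170)&(V>70),white=(S<30)&(V>150))
    for k,m in M.items():
        nn,L,st,ce=cv2.connectedComponentsWithStats(m.astype(np.uint8))
        for i in range(1,nn):
            if st[i,4]<25: continue
            p=P[L==i];p=p[~np.isnan(p[:,0])]
            if len(p)<15 or p[:,0].max()>.95 : continue
            r=cv2.minAreaRect(p[:,:2].astype(np.float32)*1000)
            print(n,k,st[i,:4].tolist(),len(p),'med',np.median(p,0).round(4),'min',np.percentile(p,3,0).round(3),'max',np.percentile(p,97,0).round(3),'rect',np.round(r[0],1),np.round(r[1],1),round(r[2],1))
if __name__=='__main__':
    report('top');report('side')
    c=dict(np.load('top.npz'));im=c['pixels'][135:275,85:440,::-1]
    cv2.imwrite('pics/crop0.png',cv2.resize(im,None,fx=2.2,fy=2.2,interpolation=cv2.INTER_CUBIC))
E
python3 seg.py
```

```text
top yellow [400, 73, 6, 7] 33 med [ 0.8495 -0.3609  0.1323] min [ 0.843 -0.368  0.127] max [ 0.855 -0.355  0.136] rect [ 849.1 -360.8] [13.8 13.1] 87.9
top yellow [269, 113, 9, 7] 52 med [ 0.7686 -0.0511  0.0608] min [ 0.763 -0.062  0.051] max [ 0.777 -0.041  0.065] rect [769.8 -51.4] [20.7 14.3] 89.0
top yellow [187, 162, 21, 30] 539 med [0.5968 0.129  0.1258] min [0.562 0.11  0.101] max [0.635 0.15  0.144] rect [610.6 130.8] [101.8  42.2] 0.9
top yellow [78, 167, 27, 24] 356 med [0.6037 0.4044 0.0598] min [0.581 0.385 0.022] max [0.631 0.429 0.079] rect [609.9 406.7] [34.4 60.1] 51.4
top yellow [498, 191, 11, 13] 40 med [ 0.5555 -0.5892  0.1034] min [ 0.546 -0.603  0.096] max [ 0.572 -0.585  0.112] rect [ 557.7 -592.7] [30.2 16.3] 16.9
top yellow [117, 246, 8, 10] 32 med [0.4213 0.3091 0.085 ] min [0.414 0.302 0.081] max [0.433 0.319 0.088] rect [422.5 310.8] [24.1  8.9] 39.8
top red [289, 165, 7, 16] 97 med [ 0.6058 -0.0927  0.1389] min [ 0.592 -0.099  0.12 ] max [ 0.624 -0.086  0.147] rect [608.1 -94.3] [17.8 33.8] 87.7
top red [502, 191, 10, 11] 92 med [ 0.5588 -0.599   0.1151] 
[... 12405 characters left out ...]
02] max [ 0.709 -0.545  0.003] rect [ 702.2 -554. ] [ 8.1 21.1] 37.6
side white [166, 376, 9, 8] 30 med [ 0.2485 -0.3198  0.0005] min [ 0.238 -0.326 -0.002] max [ 0.255 -0.315  0.002] rect [ 246.  -317.9] [13.5 14.6] 62.1
side white [210, 377, 12, 7] 61 med [ 3.254e-01 -3.608e-01  2.000e-04] min [ 0.314 -0.368 -0.002] max [ 0.333 -0.355  0.002] rect [ 324.7 -360.3] [11.8 21.6] 61.3
side white [414, 378, 10, 6] 29 med [ 6.747e-01 -5.459e-01  4.000e-04] min [ 0.663 -0.551 -0.002] max [ 0.68  -0.543  0.003] rect [ 672.3 -545.9] [ 8.8 19.3] 59.3
side white [490, 379, 9, 5] 31 med [ 0.7982 -0.6131  0.001 ] min [ 0.791 -0.619 -0.001] max [ 0.805 -0.609  0.003] rect [ 797.8 -612.7] [ 8.2 17. ] 64.1
```

Call:
carry_out(
  plan=[
    [[0.14,-0.15,0.03,0,0,0.42,1],[0.14,-0.15,0.03,0,0,0.42,1],[0.14,-0.15,0.03,0,0,0.42,1],[0.14,-0.15,0.03,0,0,0.42,1],[0.14,-0.15,0.03,0,0,0.42,1]],
  ],
)

```text
time_s: 0.57
eef_pos: [0.3684, 0.3807, 0.2599]
eef_rot: [-0.0, -0.003, 1.0, -0.0]
wrist_force: [1.1, 1.3, -1.2]
opening: 0.998
grasp_force: 0.0
```

Call:
carry_out(
  plan=[
    [[0.14,-0.15,0,0,0.5236,0,1],[0.14,-0.15,0,0,0.5236,0,1],[0.14,-0.15,0,0,0.5236,0,1],[0.14,-0.15,0,0,0.5236,0,1],[0.14,-0.15,0,0,0.5236,0,1]],
  ],
)

```text
time_s: 0.98
eef_pos: [0.5099, 0.2287, 0.2564]
eef_rot: [-0.264, 0.002, 0.965, 0.0]
wrist_force: [0.7, 0.1, -1.6]
opening: 0.998
grasp_force: 0.0
```

Call:
carry_out(
  plan=[
    [[0.14,-0.15,-0.01,0,0,0,1],[0.14,-0.15,-0.01,0,0,0,1],[0.14,-0.15,-0.01,0,0,0,1],[0.14,-0.15,-0.01,0,0,0,1],[0.14,-0.15,-0.01,0,0,0,1]],
  ],
)

```text
time_s: 1.4
eef_pos: [0.6489, 0.08, 0.249]
eef_rot: [-0.259, 0.0, 0.966, 0.0]
wrist_force: [0.9, 0.3, 0.4]
opening: 0.999
grasp_force: 0.0
```

```bash
python3 - <<'E'
from h import *
c=cap('wrist');P=pts(c)
cv2.imwrite('pics/w1.png',cv2.resize(c['pixels'][...,::-1],(800,600),interpolation=cv2.INTER_CUBIC))
s,k=.5,3**.5/2
for n in('wrist','top'):
    c=dict(np.load(n+'.npz'));P=pts(c)
    B=np.stack([P[...,0]*k-P[...,2]*s,P[...,1],P[...,0]*s+P[...,2]*k],-1)
    hsv=cv2.cvtColor(c['pixels'],cv2.COLOR_RGB2HSV);H,S,V=[hsv[...,i].astype(int) for i in range(3)]
    reg=(P[...,0]>.5)&(P[...,0]<.7)&(P[...,1]>-.2)&(P[...,1]<.25)&(P[...,2]>.06)
    for nm,m in dict(yellow=(H>17)&(H<32)&(S>150),red=((H<5)|(H>174))&(S>150),white=(S<30)&(V>150)).items():
        b=B[m&reg]; 
        if len(b)==0: continue
        t=np.percentile(b[:,2],98); f=b[b[:,2]>t-.006]
        r=cv2.minAreaRect((f[:,:2]*1000).astype(np.float32))
        A=np.c_[f[:,:2],np.ones(len(f))];co=np.linalg.lstsq(A,f[:,2],rcond=None)[0]
        print(n,nm,len(f),'top',t.round(4),'ctr',f.mean(0).round(4),'rect',np.round(r[0],1),np.round(r[1],1),round(r[2],1),'tilt',co[:2].round(3))
E
```

```text
wrist yellow 3124 top 0.4071 ctr [0.4583 0.1316 0.4057] rect [461.1 131.8] [86.6 44.1] 0.6 tilt [ 0.001 -0.005]
wrist red 377 top 0.4302 ctr [ 0.4617 -0.0892  0.4286] rect [462.3 -90.2] [22.5 14. ] 0.7 tilt [ 0.045 -0.155]
wrist white 597 top 0.4581 ctr [0.4569 0.0632 0.4776] rect [443.7  80.7] [25.5 99.4] 33.9 tilt [-0.628  1.251]
top yellow 419 top 0.4111 ctr [0.4584 0.1305 0.4079] rect [459.7 130.6] [85.6 42.2] 1.4 tilt [-0.008  0.005]
top red 40 top 0.4344 ctr [ 0.4616 -0.0924  0.4312] rect [461.6 -92. ] [23.4 14. ] 6.0 tilt [-0.027  0.072]
top white 57 top 0.4612 ctr [0.4622 0.0501 0.4593] rect [460.6  49.8] [21.9 19. ] 10.3 tilt [0.103 0.004]
```

View pics/w1.png

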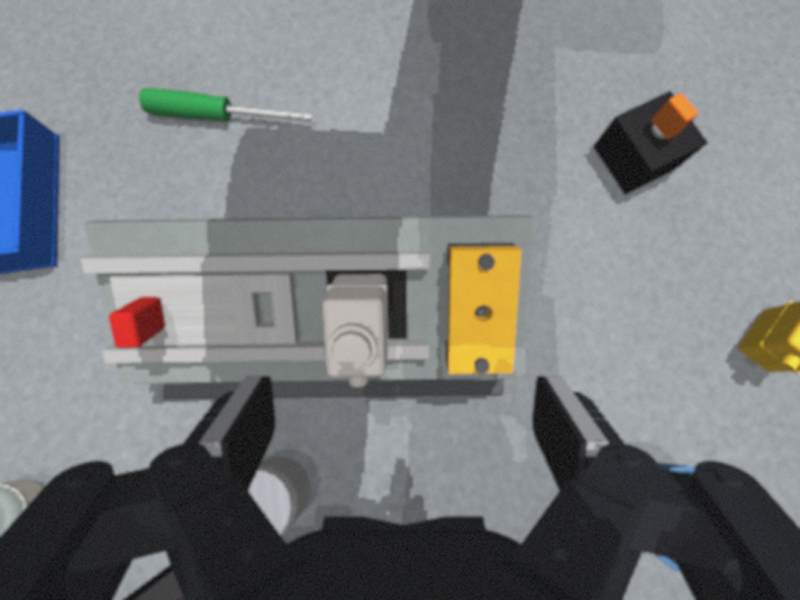

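The wrist view shows the plate at (484,310) with its hole at about (484,312), the moulding's neck at (353,345) and the handle at (136,322). The slide isn't blocked by anything except the moulding. I'll descend over the moulding along the bed normal.

Call:
carry_out(
  plan=[
    [[0.017,-0.025,-0.01,0,0,0,0.8],[0.017,-0.025,-0.01,0,0,0,0.8],[0.017,-0.025,-0.01,0,0,0,0.8],[0.017,-0.025,-0.01,0,0,0,0.8],[0.017,-0.025,-0.01,0,0,0,0.8]],
  ],
)

```text
time_s: 1.87
eef_pos: [0.6645, 0.0582, 0.2404]
eef_rot: [-0.259, -0.001, 0.966, -0.0]
wrist_force: [0.4, 0.8, 0.1]
opening: 0.801
grasp_force: 0.0
```

Call:
carry_out(
  plan=[
    [[-0.01,0,-0.0173,0,0,0,0.8],[-0.02,0,-0.0346,0,0,0,0.8],[-0.03,0,-0.052,0,0,0,0.8],[-0.035,0,-0.0606,0,0,0,0.8],[-0.035,0,-0.0606,0,0,0,0.8]],
  ],
)

```text
time_s: 2.28
eef_pos: [0.6278, 0.0583, 0.1779]
eef_rot: [-0.261, -0.001, 0.965, 0.0]
wrist_force: [-0.7, -0.4, -0.7]
opening: 0.802
grasp_force: 0.0
```

Call:
carry_out(
  plan=[
    [[-0.01,0,-0.0173,0,0,0,0.8],[-0.02,0,-0.0346,0,0,0,0.8],[-0.03,0,-0.052,0,0,0,0.8],[-0.0344,0,-0.0596,0,0,0,0.8],[-0.0344,0,-0.0596,0,0,0,0.8]],
  ],
)

```text
time_s: 2.7
eef_pos: [0.5944, 0.0576, 0.119]
eef_rot: [-0.26, -0.0, 0.966, 0.0]
wrist_force: [0.2, -0.1, -0.3]
opening: 0.8
grasp_force: 0.0
```

Call:
carry_out(
  plan=[
    [[0.007,-0.007,0.001,0,0,0.01,0.8],[0.007,-0.007,0.001,0,0,0.01,0.8],[0.007,-0.007,0.001,0,0,0.01,0.8],[0.007,-0.007,0.001,0,0,0.01,0],[0.007,-0.007,0.001,0,0,0.01,0]],
  ],
)

```text
time_s: 3.12
eef_pos: [0.6031, 0.05, 0.1213]
eef_rot: [-0.258, -0.005, 0.966, -0.001]
wrist_force: [0.5, 0.2, -0.8]
opening: 0.525
grasp_force: 0.0
```

Call:
carry_out(
  plan=[
    [[0,0,0,0,0,0,0],[0,0,0,0,0,0,0],[0,0,0,0,0,0,0],[0,0,0,0,0,0,0],[0,0,0,0,0,0,0]],
  ],
)

```text
time_s: 3.53
eef_pos: [0.6029, 0.0501, 0.1211]
eef_rot: [-0.258, -0.005, 0.966, -0.001]
wrist_force: [1.9, -0.1, 4.1]
opening: 0.414
grasp_force: 60.2
```

Call:
carry_out(
  plan=[
    [[0.01,0,0.0173,0,0,0,0],[0.025,0,0.0433,0,0,0,0],[0.045,0,0.0779,0,0,0,0],[0.06,0,0.104,0,0,0,0],[0.07,0,0.121,0,0,0,0]],
  ],
)

```text
time_s: 3.95
eef_pos: [0.6738, 0.05, 0.2446]
eef_rot: [-0.257, -0.005, 0.966, -0.001]
wrist_force: [0.6, 0.5, -0.8]
opening: 0.415
grasp_force: 59.9
```

Call:
carry_out(
  plan=[
    [[-0.013,-0.026,0,0,-0.06,0,0],[-0.026,-0.053,0,0,-0.12,0,0],[-0.039,-0.08,0,0,-0.18,0,0],[-0.052,-0.106,0,0,-0.24,0,0],[-0.065,-0.132,0,0,-0.3,0,0]],
  ],
)

```text
time_s: 4.37
eef_pos: [0.6062, -0.0828, 0.2408]
eef_rot: [-0.111, -0.005, 0.994, -0.002]
wrist_force: [0.6, -0.7, -0.5]
opening: 0.409
grasp_force: 59.9
```

Call:
carry_out(
  plan=[
    [[-0.013,-0.026,0,0,-0.05,0,0],[-0.026,-0.053,0,0,-0.1,0,0],[-0.039,-0.08,0,0,-0.15,0,0],[-0.052,-0.106,0,0,-0.2,0,0],[-0.065,-0.132,0,0,-0.225,0,0]],
  ],
)

```text
time_s: 4.78
eef_pos: [0.5406, -0.2145, 0.2412]
eef_rot: [0.001, -0.004, 1.0, -0.002]
wrist_force: [0.7, -0.2, -1.0]
opening: 0.413
grasp_force: 59.9
```

Call:
carry_out(
  plan=[
    [[-0.013,-0.026,-0.01,0,0,0,0],[-0.026,-0.053,-0.02,0,0,0,0],[-0.039,-0.08,-0.03,0,0,0,0],[-0.052,-0.106,-0.04,0,0,0,0],[-0.065,-0.132,-0.05,0,0,0,0]],
  ],
)

```text
time_s: 5.2
eef_pos: [0.476, -0.3465, 0.1906]
eef_rot: [0.0, -0.004, 1.0, -0.002]
wrist_force: [0.4, 0.1, -1.2]
opening: 0.415
grasp_force: 60.0
```

```bash
python3 - <<'E'
from h import *
o=get_obs();print(o['eef_pos'],o['eef_rot'],o['q'],o['grasp_force'],o['opening'])
c=cap('wrist');cv2.imwrite('pics/w2.png',cv2.resize(c['pixels'][...,::-1],(640,480)))
from seg import report
E
```

```text
[ 0.47600446 -0.34650826  0.19056887] [ 9.51442899e-05 -4.37378228e-03  9.99988716e-01 -1.85165241e-03] [-0.82938055  0.24760389  1.61258861 -0.00245207  1.27853094 -2.40822136] 59.9563854932785 0.4148809501346657
```

View pics/w2.png

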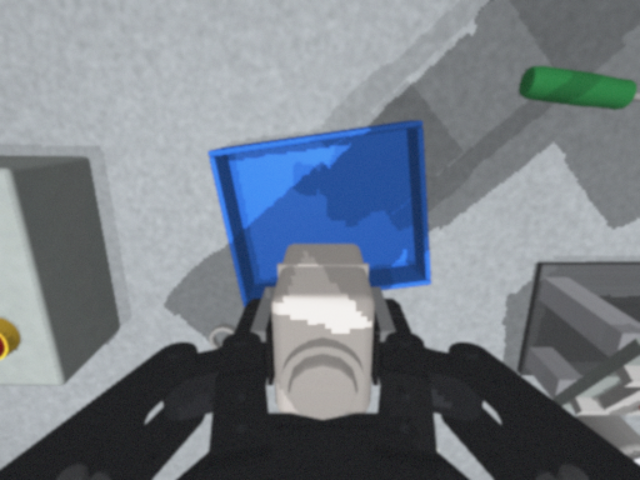

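The moulding is held upright at (323,340), over the bin. Next I'll lower it.

Call:
carry_out(
  plan=[
    [[0,0,-0.03,0,0,0,0],[0,0,-0.065,0,0,0,0],[0,0,-0.1,0,0,0,0],[0,0,-0.13,0,0,0,0],[0,0,-0.148,0,0,0,0]],
  ],
)

```text
time_s: 5.67
eef_pos: [0.4751, -0.3433, 0.0392]
eef_rot: [-0.002, -0.004, 1.0, 0.0]
wrist_force: [-1.0, -0.5, -1.5]
opening: 0.415
grasp_force: 60.3
```

Call:
carry_out(
  plan=[
    [[0,0,-0.002,0,0,0,0],[0,0,-0.004,0,0,0,0],[0,0,-0.006,0,0,0,0],[0,0,-0.008,0,0,0,0],[0,0,-0.009,0,0,0,0]],
  ],
)

```text
time_s: 6.08
eef_pos: [0.4783, -0.3467, 0.0362]
eef_rot: [0.002, -0.004, 1.0, -0.004]
wrist_force: [-0.3, 0.6, -2.0]
opening: 0.414
grasp_force: 60.3
```

Call:
carry_out(
  plan=[
    [[0,0,-0.001,0,0,0,0],[0,0,-0.002,0,0,0,0],[0,0,-0.003,0,0,0,0],[0,0,-0.004,0,0,0,0],[0,0,-0.004,0,0,0,0]],
  ],
)

```text
time_s: 6.5
eef_pos: [0.4774, -0.3458, 0.0306]
eef_rot: [0.001, -0.004, 1.0, -0.002]
wrist_force: [-0.2, 0.2, -0.8]
opening: 0.416
grasp_force: 60.3
```

Call:
carry_out(
  plan=[
    [[0,0,-0.001,0,0,0,0],[0,0,-0.002,0,0,0,0],[0,0,-0.003,0,0,0,0],[0,0,-0.003,0,0,0,0],[0,0,-0.003,0,0,0,0]],
  ],
)

```text
time_s: 6.92
eef_pos: [0.4776, -0.346, 0.0289]
eef_rot: [0.001, -0.004, 1.0, -0.002]
wrist_force: [-2.8, 2.4, 8.6]
opening: 0.411
grasp_force: 61.3
```

Call:
carry_out(
  plan=[
    [[0,0,0,0,0,0,0.5],[0,0,0,0,0,0,0.6],[0,0,0,0,0,0,0.7],[0,0,0,0,0,0,0.75],[0,0,0,0,0,0,0.75]],
  ],
)

```text
time_s: 7.33
eef_pos: [0.4774, -0.3459, 0.0275]
eef_rot: [0.001, -0.004, 1.0, -0.002]
wrist_force: [0.9, -1.2, -0.0]
opening: 0.75
grasp_force: 0.0
```

Call:
carry_out(
  plan=[
    [[0,0,0.01,0,0,0,0.75],[0,0,0.04,0,0,0,0.75],[0,0,0.08,0,0,0,0.75],[0,0,0.12,0,0,0,0.75],[0,0,0.16,0,0,0,0.75]],
  ],
)

```text
time_s: 7.75
eef_pos: [0.4772, -0.3456, 0.1899]
eef_rot: [0.001, -0.004, 1.0, -0.002]
wrist_force: [1.0, -1.4, -0.2]
opening: 0.751
grasp_force: 0.0
```

Call:
carry_out(
  plan=[
    [[0.018,0.025,0.003,0,0.06,0,0.6],[0.036,0.05,0.006,0,0.12,0,0.6],[0.054,0.076,0.009,0,0.18,0,0.6],[0.072,0.102,0.012,0,0.24,0,0.6],[0.09,0.127,0.015,0,0.3,0,0.6]],
  ],
)

```text
time_s: 8.17
eef_pos: [0.5683, -0.2176, 0.2043]
eef_rot: [-0.149, -0.004, 0.989, -0.002]
wrist_force: [0.2, -1.2, -0.1]
opening: 0.595
grasp_force: 0.0
```

Call:
carry_out(
  plan=[
    [[0.018,0.025,0.003,0,0.06,0,0.6],[0.036,0.05,0.006,0,0.12,0,0.6],[0.054,0.076,0.009,0,0.18,0,0.6],[0.072,0.102,0.012,0,0.2236,0,0.6],[0.09,0.127,0.015,0,0.2236,0,0.6]],
  ],
)

```text
time_s: 8.58
eef_pos: [0.6581, -0.0899, 0.2166]
eef_rot: [-0.26, -0.005, 0.966, -0.001]
wrist_force: [0.2, -0.8, -0.2]
opening: 0.598
grasp_force: 0.0
```

```bash
python3 - <<'E'
from h import *
o=get_obs();print(o['eef_pos'],o['eef_rot'],o['q'])
ims=[cap(n)['pixels'][...,::-1] for n in('wrist','top')]
cv2.imwrite('pics/w3.png',np.hstack([cv2.resize(i,(400,300)) for i in ims]))
E
```

```text
[ 0.65811303 -0.08990941  0.21663281] [-0.26019616 -0.00537186  0.9655402  -0.00110438] [-0.25114174  0.78516472  0.87479635 -0.14237233  1.98946379 -1.85722833]
```

View pics/w3.png

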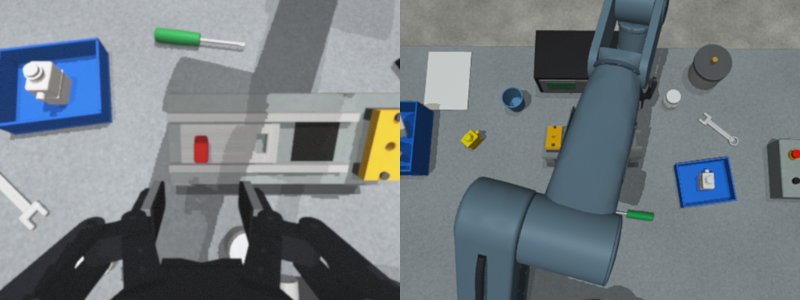

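The moulding stands upright in the bin (at (45,85) in the left half of the picture), and the handle at (201,150) lies between the fingers. I'll grip it and slide.

Call:
carry_out(
  plan=[
    [[-0.012,0,-0.021,0,0,0,0.6],[-0.024,0,-0.042,0,0,0,0.6],[-0.036,0,-0.063,0,0,0,0.6],[-0.048,0,-0.084,0,0,0,0.6],[-0.057,0,-0.0985,0,0,0,0.6]],
  ],
)

```text
time_s: 9.1
eef_pos: [0.5986, -0.0921, 0.1178]
eef_rot: [-0.259, -0.005, 0.966, -0.001]
wrist_force: [-0.6, 0.5, 0.5]
opening: 0.598
grasp_force: 0.0
```

Call:
carry_out(
  plan=[
    [[0,0,0,0,0,0,0.5],[0,0,0,0,0,0,0.2],[0,0,0,0,0,0,0],[0,0,0,0,0,0,0],[0,0,0,0,0,0,0]],
  ],
)

```text
time_s: 9.52
eef_pos: [0.6018, -0.0923, 0.1212]
eef_rot: [-0.257, -0.005, 0.966, -0.002]
wrist_force: [0.9, -0.6, 4.8]
opening: 0.177
grasp_force: 60.2
```

Call:
carry_out(
  plan=[
    [[0,0,0,0,0,0,0],[0,0.005,0,0,0,0,0],[0,0.01,0,0,0,0,0],[0,0.015,0,0,0,0,0],[0,0.02,0,0,0,0,0]],
  ],
)

```text
time_s: 9.93
eef_pos: [0.6016, -0.073, 0.1212]
eef_rot: [-0.257, -0.005, 0.966, -0.002]
wrist_force: [-0.2, -3.0, 7.2]
opening: 0.173
grasp_force: 60.3
```

Call:
carry_out(
  plan=[
    [[0,0.012,0,0,0,0,0],[0,0.024,0,0,0,0,0],[0,0.036,0,0,0,0,0],[-0.0005,0.048,0,0,0,0,0],[-0.0005,0.06,0,0,0,0,0]],
  ],
)

```text
time_s: 10.35
eef_pos: [0.6008, -0.0127, 0.1212]
eef_rot: [-0.257, -0.005, 0.966, -0.002]
wrist_force: [-0.4, -3.2, 6.4]
opening: 0.173
grasp_force: 60.2
```

Call:
carry_out(
  plan=[
    [[0,0.012,0,0,0,0,0],[0,0.024,0,0,0,0,0],[0,0.036,0,0,0,0,0],[-0.0005,0.048,0,0,0,0,0],[-0.0005,0.055,0,0,0,0,0]],
  ],
)

```text
time_s: 10.77
eef_pos: [0.6001, 0.0434, 0.1212]
eef_rot: [-0.257, -0.005, 0.966, -0.002]
wrist_force: [-2.5, -3.7, 6.9]
opening: 0.175
grasp_force: 60.3
```

Call:
carry_out(
  plan=[
    [[0,0.002,0,0,0,0,0],[0,0.004,0,0,0,0,0],[0,0.006,0,0,0,0,0],[0,0.008,0,0,0,0,0],[0,0.008,0,0,0,0,0]],
  ],
)

```text
time_s: 11.18
eef_pos: [0.6, 0.0508, 0.1212]
eef_rot: [-0.258, -0.005, 0.966, -0.002]
wrist_force: [-2.4, -1.1, 7.7]
opening: 0.173
grasp_force: 60.3
```

Call:
carry_out(
  plan=[
    [[0,0.001,0,0,0,0,0],[0,0.002,0,0,0,0,0],[0,0.003,0,0,0,0,0],[0,0.004,0,0,0,0,0],[0,0.005,0,0,0,0,0]],
  ],
)

```text
time_s: 11.6
eef_pos: [0.6, 0.0553, 0.1212]
eef_rot: [-0.258, -0.005, 0.966, -0.002]
wrist_force: [-2.4, -2.8, 7.5]
opening: 0.173
grasp_force: 60.3
```

Call:
carry_out(
  plan=[
    [[0,0.001,0,0,0,0,0],[0,0.002,0,0,0,0,0],[0,0.003,0,0,0,0,0],[0,0.004,0,0,0,0,0],[0,0.004,0,0,0,0,0]],
  ],
)

```text
time_s: 12.02
eef_pos: [0.6, 0.0575, 0.1212]
eef_rot: [-0.258, -0.004, 0.966, -0.003]
wrist_force: [-3.5, -8.5, 7.1]
opening: 0.174
grasp_force: 60.3
```

Call:
carry_out(
  plan=[
    [[0,0.001,0,0,0,0,0],[0,0.002,0,0,0,0,0],[0,0.002,0,0,0,0,0],[0,0.002,0,0,0,0,0],[0,0.002,0,0,0,0,0]],
  ],
)

```text
time_s: 12.43
eef_pos: [0.6, 0.0575, 0.1212]
eef_rot: [-0.258, -0.004, 0.966, -0.005]
wrist_force: [-3.9, -16.5, 6.7]
opening: 0.168
grasp_force: 60.4
```

Call:
carry_out(
  plan=[
    [[0,-0.002,0,0,0,0,0],[0,-0.002,0,0,0,0,0.2],[0,-0.002,0,0,0,0,0.4],[0,-0.002,0,0,0,0,0.5],[0,-0.002,0,0,0,0,0.5]],
  ],
)

```text
time_s: 12.85
eef_pos: [0.5996, 0.0606, 0.1191]
eef_rot: [-0.258, -0.005, 0.966, -0.001]
wrist_force: [-0.1, -0.2, -0.4]
opening: 0.498
grasp_force: 0.0
```

Call:
carry_out(
  plan=[
    [[0.005,0,0.0087,0,0,0,0.5],[0.02,0,0.0346,0,0,0,0.5],[0.035,0,0.0606,0,0,0,0.5],[0.05,0,0.0866,0,0,0,0.5],[0.055,0,0.0953,0,0,0,0.5]],
  ],
)

```text
time_s: 13.27
eef_pos: [0.6576, 0.0603, 0.2198]
eef_rot: [-0.254, -0.005, 0.967, -0.002]
wrist_force: [0.5, -0.3, -0.3]
opening: 0.5
grasp_force: 0.0
```

Call:
carry_out(
  plan=[
    [[0,0.03,0,0,0,0,0.8],[0,0.06,0,0,0,0,0.8],[0,0.08,0,0,0,0,0.8],[0,0.08,0,0,0,0,0.8],[0,0.08,0,0,0,0,0.8]],
  ],
)

```text
time_s: 13.68
eef_pos: [0.6545, 0.1417, 0.2148]
eef_rot: [-0.258, -0.006, 0.966, -0.002]
wrist_force: [-0.0, -0.8, 0.3]
opening: 0.797
grasp_force: 0.0
```

```bash
python3 - <<'E'
from h import *
o=get_obs();print(o['eef_pos'],o['eef_rot'],o['dq'].round(3))
c=cap('wrist');np.savez('plate.npz',**c);P=pts(c)
s,k=.5,3**.5/2
B=np.stack([P[...,0]*k-P[...,2]*s,P[...,1],P[...,0]*s+P[...,2]*k],-1)
hsv=cv2.cvtColor(c['pixels'],cv2.COLOR_RGB2HSV);H,S,V=[hsv[...,i].astype(int) for i in range(3)]
reg=(P[...,0]>.5)&(P[...,0]<.7)&(P[...,1]>-.2)&(P[...,1]<.25)&(P[...,2]>.06)
for nm,m in dict(yellow=(H>17)&(H<32)&(S>150),red=((H<5)|(H>174))&(S>150)).items():
    b=B[m&reg];t=np.percentile(b[:,2],95);f=b[abs(b[:,2]-t)<.004]
    r=cv2.minAreaRect((f[:,:2]*1000).astype(np.float32))
    print(nm,len(f),t,f.mean(0).round(4),r)
# dark blobs inside plate
m=((H>17)&(H<32)&(S>150)&reg).astype(np.uint8)
cn=cv2.findContours(m,cv2.RETR_CCOMP,cv2.CHAIN_APPROX_NONE)
K=c['camera_matrix'];T=c['cam_to_world'];t=.4075
for q,h in zip(cn[0],cn[1][0]):
    if h[3]<0 or cv2.contourArea(q)<8: continue
    (u,v),R=cv2.minEnclosingCircle(q);e=cv2.fitEllipse(q);u,v=e[0]
    d=T[:3,:3]@np.array([(u-K[0,2])/K[0,0],-(v-K[1,2])/K[1,1],-1]);o=T[:3,3]
    nn=np.array([s,0,k])
    for tt in(.405,.4075):
        X=o+d*(tt-nn@o)/(nn@d)
        print('hole px',round(u,1),round(v,1),e[1],'bed',(X[0]*k-X[2]*s).round(4),X[1].round(4))
ys,xs=np.where(m);a=c['pixels'][ys.min()-8:ys.max()+8,xs.min()-8:xs.max()+8,::-1]
cv2.imwrite('pics/plate.png',cv2.resize(c['pixels'][...,::-1],(800,600),interpolation=cv2.INTER_CUBIC))
# pin/holder
reg=(P[...,0]>.35)&(P[...,0]<.5)&(P[...,1]>.25)&(P[...,1]<.38)&(P[...,2]>.03)
m=(H>=3)&(H<17)&(S>150)&reg
b=P[m];f=b[b[:,2]>np.percentile(b[:,2],97)-.004]
print('pin',len(b),np.percentile(b[:,2],97),f.mean(0),cv2.minAreaRect((f[:,:2]*1000).astype(np.float32)))
m=reg&(V<70)&(abs(P[...,2]-.05)<.006)
print('holder',m.sum(),cv2.minAreaRect((P[m][:,:2]*1000).astype(np.float32)))
E
```

```text
[0.65445451 0.14171927 0.21478532] [-0.25794099 -0.00630702  0.96613872 -0.00162461] [-0.039 -0.004  0.011 -0.014 -0.005 -0.005]
yellow 3868 0.406706528502206 [0.4582 0.1323 0.4056] ((460.69219970703125, 132.24932861328125), (85.75374603271484, 43.017242431640625), 0.5257216095924377)
red 426 0.429288229290986 [0.4604 0.0586 0.4281] ((460.85479736328125, 58.18171691894531), (21.898557662963867, 14.153013229370117), 0.017863642424345016)
hole px 248.6 185.9 (9.074938774108887, 12.686402320861816) bed 0.4589 0.1323
hole px 248.6 185.9 (9.074938774108887, 12.686402320861816) bed 0.4581 0.1324
hole px 248.0 149.7 (12.437302589416504, 13.479351043701172) bed 0.4255 0.1317
hole px 248.0 149.7 (12.437302589416504, 13.479351043701172) bed 0.4251 0.1318
pin 551 0.08452754777095883 [0.42275882 0.31029596 0.08325433] ((421.5806579589844, 310.7309875488281), (24.41518783569336, 14.30833911895752), 35.56219482421875)
holder 1461 ((422.5616455078125, 310.76361083984375), (59.2392578125, 61.071136474609375), 26.91024398803711)
```

View pics/plate.png

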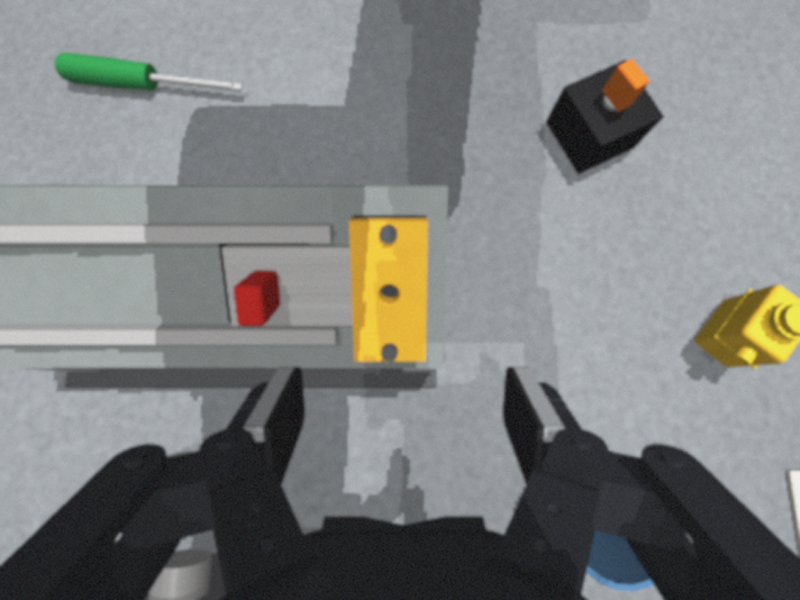

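The slide is home, and the hole shows at (389,292). The pin stands in its holder at about (625,85). I'll go above the pin and check its yaw.

Call:
carry_out(
  plan=[
    [[-0.024,0.017,0.004,0,-0.1047,0,0.8],[-0.048,0.034,0.006,0,-0.2094,0,0.8],[-0.072,0.051,0.006,0,-0.3142,0,0.8],[-0.096,0.068,0,0,-0.4189,0,0.8],[-0.12,0.085,0,0,-0.5236,0,0.8]],
  ],
)

```text
time_s: 14.15
eef_pos: [0.5339, 0.2243, 0.2144]
eef_rot: [0.003, -0.003, 1.0, -0.002]
wrist_force: [-0.1, 1.6, 0.5]
opening: 0.801
grasp_force: 0.0
```

Call:
carry_out(
  plan=[
    [[-0.023,0.017,0,0,0,0.122,0.6],[-0.046,0.034,0,0,0,0.244,0.6],[-0.069,0.05,-0.01,0,0,0.366,0.6],[-0.092,0.067,-0.02,0,0,0.488,0.6],[-0.112,0.084,-0.03,0,0,0.608,0.6]],
  ],
)

```text
time_s: 14.57
eef_pos: [0.4218, 0.3087, 0.185]
eef_rot: [0.002, -0.306, 0.952, -0.002]
wrist_force: [0.7, -0.2, 0.1]
opening: 0.602
grasp_force: 0.0
```

Call:
carry_out(
  plan=[
    [[0,0,0,0,0,0,0.6],[0,0,0,0,0,0,0.6],[0,0,0,0,0,0,0.6],[0,0,0,0,0,0,0.6],[0,0,0,0,0,0,0.6]],
  ],
)

```text
time_s: 14.98
eef_pos: [0.4239, 0.3084, 0.1851]
eef_rot: [0.002, -0.302, 0.953, -0.002]
wrist_force: [-0.3, 0.1, -0.3]
opening: 0.6
grasp_force: 0.0
```

```bash
cat > pin.py <<'E'
from h import *
o=get_obs();print(o['eef_pos'],o['eef_rot'],o['opening'])
q=o['eef_rot'];print('toolyaw',np.degrees(np.arctan2(q[2]**2-q[1]**2,2*q[1]*q[2])))
c=cap('wrist');P=pts(c)
hsv=cv2.cvtColor(c['pixels'],cv2.COLOR_RGB2HSV);H,S,V=[hsv[...,i].astype(int) for i in range(3)]
reg=(P[...,0]>.35)&(P[...,0]<.5)&(P[...,1]>.25)&(P[...,1]<.38)&(P[...,2]>.03)
m=(H>=3)&(H<17)&(S>150)&reg
b=P[m];t=np.percentile(b[:,2],95);f=b[b[:,2]>t-.004]
print('pin',len(f),t,f.mean(0),cv2.minAreaRect((f[:,:2]*1000).astype(np.float32)))
m=reg&(V<70)&(abs(P[...,2]-.05)<.006)
print('holder',m.sum(),cv2.minAreaRect((P[m][:,:2]*1000).astype(np.float32)))
cv2.imwrite('pics/pin.png',cv2.resize(c['pixels'][...,::-1],(640,480),interpolation=cv2.INTER_CUBIC))
E
python3 pin.py
```

```text
[0.42385224 0.30835084 0.18508681] [ 0.00200467 -0.30235315  0.9531912  -0.0022566 ] 0.5998343942639787
toolyaw 125.19815349047941
pin 385 0.08459996392088505 [0.42059061 0.31130419 0.08344089] ((420.9706726074219, 311.4969177246094), (23.566280364990234, 13.965038299560547), 30.744781494140625)
holder 2659 ((420.68939208984375, 311.4753723144531), (58.945045471191406, 58.13932800292969), 26.78882598876953)
```

View pics/pin.png

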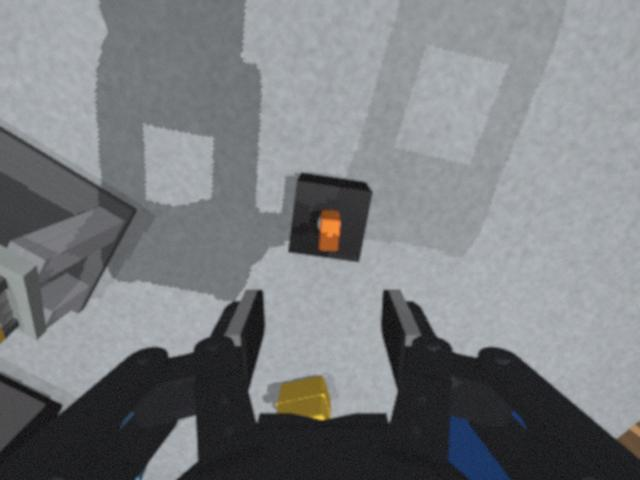

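The picture shows the pin head at (329,230), upright between the finger directions. The pin is at (0.421, 0.311).

Call:
carry_out(
  plan=[
    [[-0.003,0.003,-0.02,0,0,-0.05,0.6],[-0.003,0.003,-0.04,0,0,-0.05,0.6],[-0.003,0.003,-0.06,0,0,-0.05,0.6],[-0.003,0.003,-0.075,0,0,-0.05,0.6],[-0.003,0.003,-0.08,0,0,-0.05,0.6]],
  ],
)

```text
time_s: 15.45
eef_pos: [0.4185, 0.3109, 0.1021]
eef_rot: [-0.001, -0.279, 0.96, -0.003]
wrist_force: [0.2, 0.2, -0.2]
opening: 0.6
grasp_force: 0.0
```

Call:
carry_out(
  plan=[
    [[0,0,-0.01,0,0,0,0.6],[0,0,-0.02,0,0,0,0.6],[0,0,-0.03,0,0,0,0.6],[0,0,-0.04,0,0,0,0.6],[0,0,-0.047,0,0,0,0.6]],
  ],
)

```text
time_s: 15.87
eef_pos: [0.4193, 0.312, 0.0564]
eef_rot: [0.001, -0.28, 0.96, -0.002]
wrist_force: [0.2, 0.3, 0.3]
opening: 0.603
grasp_force: 0.0
```

Call:
carry_out(
  plan=[
    [[0,0,0,0,0,0,0.6],[0,0,0,0,0,0,0.6],[0,0,0,0,0,0,0.6],[0,0,0,0,0,0,0.6],[0,0,0,0,0,0,0.6]],
  ],
)

```text
time_s: 16.28
eef_pos: [0.4199, 0.3123, 0.0581]
eef_rot: [0.002, -0.28, 0.96, -0.002]
wrist_force: [0.1, 0.4, 0.5]
opening: 0.597
grasp_force: 0.0
```

Call:
carry_out(
  plan=[
    [[0.001,-0.001,-0.001,0,0,0,0.6],[0.001,-0.001,-0.001,0,0,0,0.4],[0.001,-0.001,-0.001,0,0,0,0.2],[0.001,-0.001,-0.001,0,0,0,0],[0.001,-0.001,-0.001,0,0,0,0]],
  ],
)

```text
time_s: 16.7
eef_pos: [0.4206, 0.3112, 0.0567]
eef_rot: [0.002, -0.28, 0.96, -0.002]
wrist_force: [-0.5, 0.2, 0.9]
opening: 0.15
grasp_force: 59.4
```

Call:
carry_out(
  plan=[
    [[0,0,0,0,0,0,0],[0,0,0,0,0,0,0],[0,0,0,0,0,0,0],[0,0,0,0,0,0,0],[0,0,0,0,0,0,0]],
  ],
)

```text
time_s: 17.12
eef_pos: [0.4206, 0.3112, 0.0567]
eef_rot: [0.002, -0.28, 0.96, -0.002]
wrist_force: [0.2, -0.1, 3.5]
opening: 0.147
grasp_force: 59.6
```

```bash
python3 pin.py
```

```text
[0.42061874 0.31116308 0.05670612] [ 0.00154594 -0.27967858  0.96008989 -0.00221428] 0.1466315946216886
toolyaw 122.48216653819874
pin 1276 0.08439369036948152 [0.41934071 0.31082733 0.08350197] ((420.02349853515625, 311.1216735839844), (23.643768310546875, 13.220258712768555), 32.497920989990234)
holder 5061 ((418.0539245605469, 310.353515625), (54.36083984375, 59.3733024597168), 26.9849910736084)
```

Call:
carry_out(
  plan=[
    [[0,0,0.01,0,0,0,0],[0,0,0.03,0,0,0,0],[0,0,0.05,0,0,0,0],[0,0,0.075,0,0,0,0],[0,0,0.1,0,0,0,0]],
  ],
)

```text
time_s: 17.58
eef_pos: [0.4198, 0.3108, 0.1574]
eef_rot: [0.001, -0.28, 0.96, -0.002]
wrist_force: [1.6, 1.2, -0.3]
opening: 0.155
grasp_force: 59.1
```

Call:
carry_out(
  plan=[
    [[0,0,0.02,0,0,-0.11,0],[0,0,0.04,0,0,-0.22,0],[0,0,0.06,0,0,-0.33,0],[0,0,0.08,0,0,-0.44,0],[0,0,0.09,0,0,-0.557,0]],
  ],
)

```text
time_s: 18.0
eef_pos: [0.4211, 0.3115, 0.2496]
eef_rot: [0.002, -0.002, 1.0, -0.002]
wrist_force: [-0.3, 0.5, -0.8]
opening: 0.149
grasp_force: 59.3
```

Call:
carry_out(
  plan=[
    [[0.022,-0.018,0,0,0.06,0,0],[0.044,-0.036,0,0,0.12,0,0],[0.066,-0.054,0,0,0.18,0,0],[0.088,-0.072,0,0,0.24,0,0],[0.11,-0.09,0,0,0.3,0,0]],
  ],
)

```text
time_s: 18.42
eef_pos: [0.5312, 0.2202, 0.2472]
eef_rot: [-0.15, -0.005, 0.989, -0.001]
wrist_force: [-0.7, 1.4, -0.4]
opening: 0.151
grasp_force: 59.3
```

Call:
carry_out(
  plan=[
    [[0.022,-0.018,0,0,0.06,0,0],[0.044,-0.036,0,0,0.12,0,0],[0.066,-0.054,0,0,0.18,0,0],[0.088,-0.072,0,0,0.2236,0,0],[0.108,-0.089,0,0,0.2236,0,0]],
  ],
)

```text
time_s: 18.83
eef_pos: [0.6394, 0.1304, 0.2444]
eef_rot: [-0.261, -0.005, 0.965, -0.001]
wrist_force: [0.5, -0.5, -0.5]
opening: 0.151
grasp_force: 59.3
```

Call:
carry_out(
  plan=[
    [[0,0,-0.01,0,0,0,0],[0,0,-0.02,0,0,0,0],[0,0,-0.03,0,0,0,0],[0,0,-0.04,0,0,0,0],[0,0,-0.04,0,0,0,0]],
  ],
)

```text
time_s: 19.25
eef_pos: [0.6364, 0.1332, 0.2038]
eef_rot: [-0.26, -0.006, 0.966, -0.001]
wrist_force: [0.0, 0.1, -1.1]
opening: 0.15
grasp_force: 59.3
```

```bash
cat > st.py <<'E'
from h import *
from scipy.spatial.transform import Rotation as R
o=get_obs();p=o['eef_pos'];q=o['eef_rot'];r=R.from_quat(q[[1,2,3,0]]).as_matrix()
s,k=.5,3**.5/2
print('ex,y,n',(p[0]*k-p[2]*s).round(4),p[1].round(4),(p[0]*s+p[2]*k).round(4),p.round(4))
print('tool z',r[:,2].round(4),'tool y',r[:,1].round(4),'F',o['wrist_force'].round(1),'grip',o['grasp_force'],o['opening'])
E
python3 st.py
```

```text
ex,y,n 0.4493 0.1332 0.4947 [0.6364 0.1332 0.2038]
tool z [-0.5026 -0.0057 -0.8645] tool y [-1.250e-02  9.999e-01  7.000e-04] F [ 0.   0.1 -1.1] grip 59.27770435810089 0.15023180040582
```

Call:
carry_out(
  plan=[
    [[-0.001,0,-0.009,0,0,0,0],[-0.002,-0.0005,-0.018,0,0,0,0],[-0.003,-0.0005,-0.027,0,0,0,0],[-0.003,-0.0005,-0.027,0,0,0,0],[-0.003,-0.0005,-0.027,0,0,0,0]],
  ],
)

```text
time_s: 19.67
eef_pos: [0.6348, 0.1317, 0.1787]
eef_rot: [-0.259, -0.005, 0.966, -0.001]
wrist_force: [-0.3, -0.2, 0.3]
opening: 0.15
grasp_force: 59.3
```

Call:
carry_out(
  plan=[
    [[0,0,0,0,0,0,0],[0,0,0,0,0,0,0],[0,0,0,0,0,0,0],[0,0,0,0,0,0,0],[0,0,0,0,0,0,0]],
  ],
)

```text
time_s: 20.08
eef_pos: [0.6357, 0.1316, 0.1798]
eef_rot: [-0.258, -0.005, 0.966, -0.001]
wrist_force: [-0.3, -0.4, -0.4]
opening: 0.156
grasp_force: 59.3
```

```bash
python3 st.py; python3 - <<'E'
from h import *
c=cap('wrist');cv2.imwrite('pics/ins.png',cv2.resize(c['pixels'][100:340,120:440,::-1],(800,600),interpolation=cv2.INTER_CUBIC))
E
```

```text
ex,y,n 0.4606 0.1316 0.4736 [0.6357 0.1316 0.1798]
tool z [-0.4982 -0.0049 -0.867 ] tool y [-1.100e-02  9.999e-01  6.000e-04] F [-0.3 -0.4 -0.4] grip 59.277915358543396 0.15641734285810038
```

View pics/ins.png

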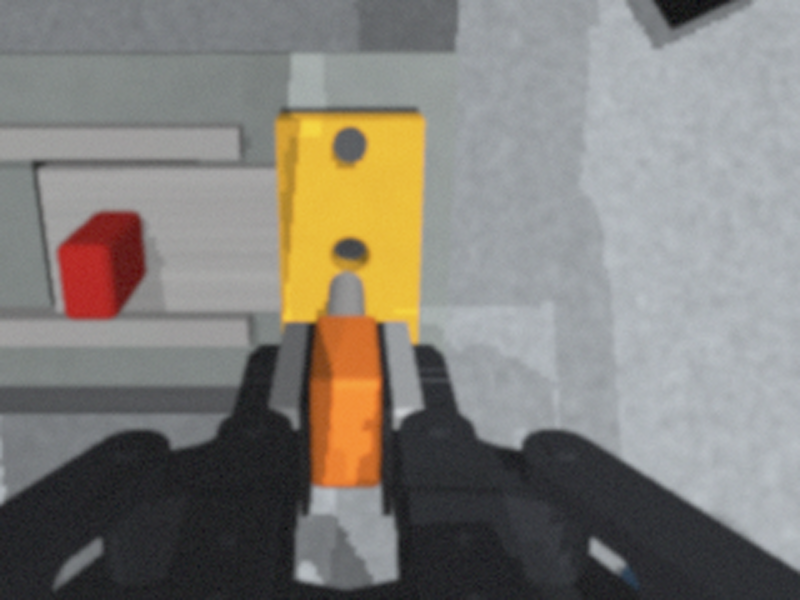

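```bash
python3 - <<'E'
from h import *
from scipy.spatial.transform import Rotation as R
c=dict(np.load('wrist.npz'));K=c['camera_matrix'];T=c['cam_to_world'];Ti=np.linalg.inv(T)
def proj(X):
    x,y,z=(Ti@np.r_[X,1])[:3];return np.array([K[0,0]*x/-z+K[0,2],K[1,1]*-y/-z+K[1,2]])
o=get_obs();p=o['eef_pos'];q=o['eef_rot'];r=R.from_quat(q[[1,2,3,0]]).as_matrix()
cr=lambda u:((u-[120,100])*2.5).round(1)
for L in(.0487,.0447,.0667):print('along',L,cr(proj(p+L*r[:,2])))
# plate plane
P=pts(c);hsv=cv2.cvtColor(c['pixels'],cv2.COLOR_RGB2HSV);H,S,V=[hsv[...,i].astype(int) for i in range(3)]
m=(H>17)&(H<32)&(S>150);n=np.array([.5,0,3**.5/2]);sub=np.zeros_like(m);sub[140:225,225:295]=1
d=(P@n)[m&sub];print('plate n',np.percentile(d,[10,50,90]))
t=np.median(d)
for px in((350,252),(350,250),(350,148)):
    u=np.array(px)/2.5+[120,100];dd=T[:3,:3]@np.array([(u[0]-K[0,2])/K[0,0],-(u[1]-K[1,2])/K[1,1],-1]);X=T[:3,3]+dd*(t-n@T[:3,3])/(n@dd)
    print(px,'ex',X[0]*3**.5/2-X[2]/2,'y',X[1],X)
L=(n@p-t)/-(n@r[:,2]);X=p+L*r[:,2];print('axis hits plate: ex',X[0]*3**.5/2-X[2]/2,'y',X[1],cr(proj(X)),'L',L)
E
```

```text
along 0.0487 [345.5 278.8]
along 0.0447 [345.5 284.2]
along 0.0667 [345.4 256.7]
plate n [nan nan nan]
(350, 252) ex nan y nan [nan nan nan]
(350, 250) ex nan y nan [nan nan nan]
(350, 148) ex nan y nan [nan nan nan]
axis hits plate: ex nan y nan [nan nan] L nan
```

```bash
python3 - <<'E'
from h import *
from scipy.spatial.transform import Rotation as R
c=dict(np.load('wrist.npz'));K=c['camera_matrix'];T=c['cam_to_world']
p=get_obs()['eef_pos'];q=get_obs()['eef_rot'];r=R.from_quat(q[[1,2,3,0]]).as_matrix()
P=pts(c);hsv=cv2.cvtColor(c['pixels'],cv2.COLOR_RGB2HSV);H,S,V=[hsv[...,i].astype(int) for i in range(3)]
n=np.array([.5,0,3**.5/2]);m=(H>17)&(H<32)&(S>150);sub=np.zeros_like(m);sub[140:225,225:295]=1;m&=sub
d=(P@n)[m];print(np.nanpercentile(d,[10,50,90]))
cn,h=cv2.findContours(m.astype(np.uint8),cv2.RETR_CCOMP,cv2.CHAIN_APPROX_NONE)
hs=[cv2.fitEllipse(a) for a,b in zip(cn,h[0]) if b[3]>=0 and cv2.contourArea(a)>15]
k=3**.5/2
for t in(.4055,.4075):
    for u in [np.array([350,252])/2.5+[120,100]]+[np.array(e[0]) for e in hs]:
        dd=T[:3,:3]@np.array([(u[0]-K[0,2])/K[0,0],-(u[1]-K[1,2])/K[1,1],-1]);X=T[:3,3]+dd*(t-n@T[:3,3])/(n@dd)
        print(t,((u-[120,100])*2.5).round(1),'ex',(X[0]*k-X[2]/2).round(4),'y',X[1].round(4))
    L=(n@p-t)/-(n@r[:,2]);X=p+L*r[:,2];print('axis ex',(X[0]*k-X[2]/2).round(4),'y',X[1].round(4))
E
```

```text
[0.4045682  0.40559264 0.40640205]
0.4055 [350. 252.] ex 0.4596 y 0.1326
0.4055 [348.6 248.3] ex 0.4584 y 0.1322
0.4055 [348.6 144.4] ex 0.4255 y 0.1318
axis ex 0.4607 y 0.1312
0.4075 [350. 252.] ex 0.4588 y 0.1326
0.4075 [348.6 248.3] ex 0.4576 y 0.1322
0.4075 [348.6 144.4] ex 0.4251 y 0.1318
axis ex 0.4607 y 0.1312
```

The pin foot is at (346,277) and the hole at (350,252). The pin axis sits about 1.4 mm off in both x and y, so I'll correct that and descend.

Call:
carry_out(
  plan=[
    [[-0.001,0.0014,0.001,0,0,0,0],[-0.001,0.0014,0.001,0,0,0,0],[-0.004,0.0014,-0.004,0,0,0,0],[-0.007,0.0014,-0.009,0,0,0,0],[-0.0085,0.0014,-0.012,0,0,0,0]],
  ],
)

```text
time_s: 20.55
eef_pos: [0.6261, 0.1331, 0.1664]
eef_rot: [-0.259, -0.005, 0.966, -0.001]
wrist_force: [0.0, -0.2, -1.2]
opening: 0.154
grasp_force: 59.3
```

Call:
carry_out(
  plan=[
    [[-0.001,0,-0.0017,0,0,0,0],[-0.002,0,-0.0035,0,0,0,0],[-0.003,0,-0.0052,0,0,0,0],[-0.004,0,-0.0069,0,0,0,0],[-0.004,0,-0.0069,0,0,0,0]],
  ],
)

```text
time_s: 20.97
eef_pos: [0.6227, 0.133, 0.1603]
eef_rot: [-0.258, -0.005, 0.966, -0.001]
wrist_force: [-0.4, -0.5, -0.3]
opening: 0.156
grasp_force: 59.3
```

```bash
python3 st.py
```

```text
ex,y,n 0.4591 0.133 0.4501 [0.6227 0.133  0.1603]
tool z [-0.4992 -0.005  -0.8665] tool y [-1.110e-02  9.999e-01  6.000e-04] F [-0.4 -0.5 -0.3] grip 59.277904629707336 0.15557569627496817
```

The foot is 5 mm below the plate face with no force, so it is in the hole. I'll continue down.

Call:
carry_out(
  plan=[
    [[-0.001,0,-0.0017,0,0,0,0],[-0.002,0,-0.0035,0,0,0,0],[-0.003,0,-0.0052,0,0,0,0],[-0.004,0,-0.0069,0,0,0,0],[-0.005,0,-0.0087,0,0,0,0]],
  ],
)

```text
time_s: 21.38
eef_pos: [0.6178, 0.133, 0.1517]
eef_rot: [-0.258, -0.005, 0.966, -0.001]
wrist_force: [0.1, -0.8, -0.3]
opening: 0.152
grasp_force: 59.3
```

Call:
carry_out(
  plan=[
    [[-0.001,0,-0.0017,0,0,0,0],[-0.002,0,-0.0035,0,0,0,0],[-0.003,0,-0.0052,0,0,0,0],[-0.004,0,-0.0069,0,0,0,0],[-0.005,0,-0.0087,0,0,0,0]],
  ],
)

```text
time_s: 21.8
eef_pos: [0.6129, 0.133, 0.1431]
eef_rot: [-0.258, -0.005, 0.966, -0.001]
wrist_force: [-0.4, -0.1, -0.8]
opening: 0.15
grasp_force: 59.3
```

```bash
python3 st.py
```

```text
ex,y,n 0.4592 0.133 0.4303 [0.6129 0.133  0.1431]
tool z [-0.4987 -0.005  -0.8667] tool y [-1.110e-02  9.999e-01  6.000e-04] F [-0.4 -0.1 -0.8] grip 59.2783659696579 0.14964584728610747
```

Call:
carry_out(
  plan=[
    [[-0.0015,0,-0.0026,0,0,0,0],[-0.003,0,-0.0052,0,0,0,0],[-0.0045,0,-0.0078,0,0,0,0],[-0.006,0,-0.0104,0,0,0,0],[-0.007,0,-0.0121,0,0,0,0]],
  ],
)

```text
time_s: 22.22
eef_pos: [0.6056, 0.133, 0.1306]
eef_rot: [-0.258, -0.005, 0.966, -0.001]
wrist_force: [0.6, -0.2, -0.4]
opening: 0.153
grasp_force: 59.3
```

Call:
carry_out(
  plan=[
    [[-0.0005,0,-0.0009,0,0,0,0],[-0.001,0,-0.0017,0,0,0,0],[-0.0015,0,-0.0026,0,0,0,0],[-0.0015,0,-0.0026,0,0,0,0],[-0.0015,0,-0.0026,0,0,0,0]],
  ],
)

```text
time_s: 22.63
eef_pos: [0.6045, 0.133, 0.1285]
eef_rot: [-0.258, -0.005, 0.966, -0.001]
wrist_force: [0.5, -0.0, -1.0]
opening: 0.151
grasp_force: 59.3
```

```bash
python3 st.py
```

```text
ex,y,n 0.4592 0.133 0.4136 [0.6045 0.133  0.1285]
tool z [-0.4987 -0.005  -0.8668] tool y [-1.100e-02  9.999e-01  6.000e-04] F [ 0.5 -0.  -1. ] grip 59.27833557128906 0.15063633609477525
```

Call:
carry_out(
  plan=[
    [[-0.0004,0,-0.0007,0,0,0,0],[-0.0008,0,-0.0014,0,0,0,0],[-0.001,0,-0.0017,0,0,0,0],[-0.001,0,-0.0017,0,0,0,0],[-0.001,0,-0.0017,0,0,0,0]],
  ],
)

```text
time_s: 23.05
eef_pos: [0.6043, 0.133, 0.1281]
eef_rot: [-0.257, -0.005, 0.966, -0.001]
wrist_force: [2.2, 0.0, 5.9]
opening: 0.149
grasp_force: 60.2
```

Call:
carry_out(
  plan=[
    [[-0.0005,0,-0.0009,0,0,0,0],[-0.0008,0,-0.0013,0,0,0,0],[-0.0008,0,-0.0013,0,0,0,0],[-0.0008,0,-0.0013,0,0,0,0],[-0.0008,0,-0.0013,0,0,0,0]],
  ],
)

```text
time_s: 23.47
eef_pos: [0.6043, 0.133, 0.1281]
eef_rot: [-0.256, -0.005, 0.967, -0.001]
wrist_force: [3.4, 0.8, 9.9]
opening: 0.154
grasp_force: 61.0
```

Call:
carry_out(
  plan=[
    [[0,0,0,0,0,0,0.1],[0,0,0,0,0,0,0.2],[0,0,0,0,0,0,0.3],[0,0,0,0,0,0,0.5],[0,0,0,0,0,0,0.5]],
  ],
)

```text
time_s: 23.88
eef_pos: [0.6022, 0.133, 0.1249]
eef_rot: [-0.259, -0.005, 0.966, -0.001]
wrist_force: [-0.9, -0.3, 0.2]
opening: 0.497
grasp_force: 0.0
```

Call:
carry_out(
  plan=[
    [[0.005,0,0.0087,0,0,0,0.5],[0.02,0,0.0346,0,0,0,0.5],[0.035,0,0.0606,0,0,0,0.5],[0.05,0,0.0866,0,0,0,0.5],[0.05,0,0.0866,0,0,0,0.5]],
  ],
)

```text
time_s: 24.3
eef_pos: [0.6569, 0.1327, 0.2188]
eef_rot: [-0.253, -0.005, 0.967, -0.001]
wrist_force: [1.2, 0.5, 1.4]
opening: 0.502
grasp_force: 0.0
```

Call:
carry_out(
  plan=[
    [[0,0,0.02,0,0,0,0.5],[0,0,0.04,0,0,0,0.5],[0,0,0.04,0,0,0,0.5],[0,0,0.04,0,0,0,0.5],[0,0,0.04,0,0,0,0.5]],
  ],
)

```text
time_s: 24.72
eef_pos: [0.6524, 0.133, 0.2512]
eef_rot: [-0.258, -0.005, 0.966, -0.001]
wrist_force: [-0.1, -0.2, -0.3]
opening: 0.498
grasp_force: 0.0
```

```bash
python3 st.py; python3 - <<'E'
from h import *
ims=[cap(n)['pixels'][...,::-1] for n in('wrist','side')]
cv2.imwrite('pics/fin.png',np.hstack([cv2.resize(i,(400,300),interpolation=cv2.INTER_AREA) for i in ims]))
c=dict(np.load('wrist.npz'));P=pts(c)
hsv=cv2.cvtColor(c['pixels'],cv2.COLOR_RGB2HSV);H,S,V=[hsv[...,i].astype(int) for i in range(3)]
n=np.array([.5,0,3**.5/2]);reg=(abs(P[...,1]-.133)<.05)&(abs(P[...,0]-.6)<.09)
for nm,m in dict(orange=(H>=3)&(H<15)&(S>150),yellow=(H>18)&(H<32)&(S>150)).items():
    b=P[m&reg]; print(nm,len(b),np.nanpercentile(b@n,[10,50,97]).round(4))
E
```

```text
ex,y,n 0.4394 0.133 0.5438 [0.6524 0.133  0.2512]
tool z [-0.4994 -0.0051 -0.8664] tool y [-1.110e-02  9.999e-01  5.000e-04] F [-0.1 -0.2 -0.3] grip 0.0 0.4975587314457549
orange 425 [0.4243 0.4392 0.4407]
yellow 2613 [0.4046 0.4056 0.4069]
```

View pics/fin.png

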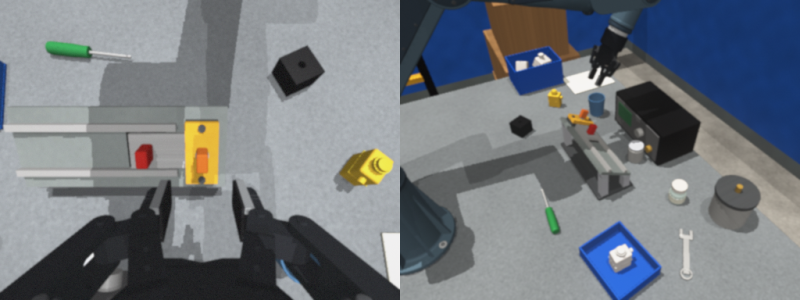

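The pin head stands on the plate at (201,158) in the left half, with its top 34 mm above the face (expected 34), so the collar is seated. The slide is home, and the moulding is upright in the bin at (620,257) in the right half.

```bash
python3 -c "
from bench import hand_in
print(hand_in())"
```

```text
the job is handed in; nothing more can be done
None
```

The job is handed in (no verdict returned): the moulding stands upright in the blue bin, the slide is home against its stop, the pin is in with its collar on the plate, and the arm is clear; I saw no bystander disturbed.

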